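Reset the alarm box with its key

TASK

Reset the alarm box: take the square-headed key out of the key holder, push it fully home into the slot of the box's barrel, turn it clockwise (seen from above) to its stop and back home, then draw it out and put it back upright in its own pocket of the holder, pushed down until its collar rests on the holder. Leave the round-headed key where it stands.

Things in the scene. Friction and masses are not known exactly. Their poses are not given: they have to be found in the camera images.
- square_key_head (a point): Centre of the key's head: black flat rectangle 38 (y) x 10 (x) x 36 mm high; pinch the 10 mm. Axes: z up, y along blade width. 60 g, stands loose in a holder pocket. Below: 12 mm shank, steel collar 32x60 mm, underside 41 mm below this point, blade 6 (x) x 30 mm (y), tapering to a 14 mm wide tip 73 mm below this point. Works either way round (half turn about z).
- round_key_head (a point): Centre of the head of the other key, to be left alone: same collar and blade, but the black head is a round disc, 34 mm across, 10 mm thick, centre 39 mm above its collar's underside. It stands in the holder's other pocket, 90 mm along the keys' y axis.
- key_holder: Fixed grey block with round ends, 56 x 236 (y) x 44 mm high on the bench; origin at the centre of its underside. Two pockets in its top, 45 mm either side of its middle along y, each 13 (x) x 38 mm (y), 36 mm deep with a sloping lead-in 5 mm wide, 10 mm deep. A key seated with its collar on the top has its head centre 85 mm (square key) above the bench.
- keyway (a point): Centre of the slot's mouth on the flat top of the barrel (bright steel block, 46 x 70 mm) of the alarm box (fixed grey housing 110x170x28 mm); 69.5 mm above the bench. z up; y along the slot when home. Slot 13 (x) x 38 mm (y), 36 mm deep, sloping lead-in 5 mm wide, 10 mm deep. Key fully home: collar on the barrel, head centre 41 mm above this point. Does not turn with the barrel.
- barrel (a joint): Angle of the barrel, rad: 0 home, growing clockwise seen from above, to a firm stop at 1.05 (60 deg). The blade has 14 deg of play in the slot, so the key itself must turn 75 to 82 deg from the home direction to reach the stop. A light spring (up to 0.07 N m) brings the barrel home as the key is turned back to the home direction.
There are look-alikes about, which are no part of the job. There is more than one size of the part that bears keyway; the job needs the larger.

How it is judged:
By the outcome, as a careful person would: the job done as asked, in the order asked, and still so for the second after the job is handed in, with the robot touching nothing.
It also fails if it takes over 64 s, if anything falls off the work surface, if the arm or the gripper's body presses on something with over 40 N, if the wrist force passes 120 N, or if a joint passes its speed limit or range.

ROBOT

A 7-joint arm with a two-finger parallel gripper is mounted at the origin on a cart in front of the work surface, level with it; the furniture and walls round the work are solid. World frame = base frame: x ahead of the robot, y to its left, z up, the work surface at z = 0. Lengths are in mm, angles in rad, forces in N, time in s.
With the tool pointing down it reaches from about 425 to 925 mm from the base axis. Payload 6.8 kg.
Tool frame: the origin (TCP) lies between the finger pads; the fingertips stand 25 mm ahead of it and the grasp point (between the pads) lies 6 mm ahead of it; z points along the fingers, y is the line along which they close (so a half turn about z gives the same grasp; the last joint's range is limited). The gripper opens to 85 mm and grips with 20 to 120 N. Pads are 22 mm wide; open, the fingers measure 114 mm over their backs; the gripper's body (76 mm by 85 mm) begins 54 mm behind the grasp point. The pads swing forward as they close: fully open they stand 13 mm farther back than shut.
Start: joints at [1.032, 0.477, 0.022, 1.555, -0.011, 1.109, -0.083], TCP at [281.889, -613.339, 256.308] pointing down, gripper open.
Joint ranges: [-2.96, 2.96], [-0.34, 2.1], [-1.41, 1.46], [0.24, 2.44], [-1.37, 4.51], [0.17, 1.92], [-2.96, 2.96]. Speed limits (rad/s): [2.39, 2.39, 3.14, 3.14, 3.14, 3.14, 3.14].

INTERFACE

Orientations are given as a unit quaternion [w, x, y, z].
In Python, from cell import * gives the robot as it stands.
- The arm moves only by the tool arm_command, never from a script. Its argument "increments" is a list of rows, each an object of numbers: "rx", "ry", "rz": the turn, a rotation vector about the tool's x, y, z in degrees; "dx", "dy", "dz": the shift along the tool's x, y, z in cm; "gripper": the opening in per cent of the stroke, from 0 (shut) to 100 (fully open). A call has 1 to 5 rows; each row shifts and turns the commanded pose from where the row before left it, along the tool's axes as they then stand; what a row does not reach is not made up. A row lasts 1/8 s, in which the tool goes at most 62.5 mm and 10.7 degrees, less where a joint would pass 70% of its speed; a pose out of reach is approached as far as the arm can. A call with a gripper value outside its range is refused whole. The fingers move at their own pace and stop on an object; "grip_force" is the grip in N (left out, the last holds). Time passes only in rows, so rows that do not move let the fingers close. It gives the time, the measured TCP pose, the force, the opening and the grip force at its end, in the units of the state.
- get_state(): the state, without advancing time (a new reading comes with each control period).
- capture(name): name is "scene" or "top" or "wrist"; returns a dict with "img" (400x640x3 uint8, red, green, blue), "range_z" (400x640 float32, mm along the optical axis (not along the pixel's ray), 0 where there is no reading), "camera_matrix" (3x3 intrinsics, pixels), "R" (3x3) and "t" (3): a world point X has camera coordinates R X + t; the wrist camera has in their place "mount" (4x4, takes a point from camera to tool coordinates, whose origin is the TCP and whose axes are the flange's). Camera axes: x right, y down, z forward; pixel columns grow to the right and rows downward; lengths in mm; the calibration is good to about 2 mm. A picture is of the moment at which its call begins: read the wrist's pose just before it.
- job_done(): hands the job in; it is judged then, once.
Trained networks look in a picture, given as the dict that the camera call returned (one of the last four; its "shot" number tells which), for a name from the list of things; names that differ only in an ending like _2 or _b are one class to them, and where a whole thing is asked for, a point or a joint stands for the part that bears it (a point fixed in the world has none). Each returns a list of dicts, best first, with "score" (0 to 1); they miss things now and then, are a little off and sometimes report something else, mostly with a low value. They report only what shows in the picture. A call takes as long as a camera call. They do not tell look-alikes from the thing itself.
- spot_in(picture, query): "centre" ([column, row] as shares, 0 to 1, of the picture: columns of its width, rows of its height, amid what is visible of it).
- regions_of(picture, query): "pixels" (400x640 bool, what is visible of it) and "centre" ([column, row] as shares, 0 to 1, of the picture: columns of its width, rows of its height, amid what is visible of it).
- place_of(picture, query): "centre" ([column, row] as shares, 0 to 1, of the picture: columns of its width, rows of its height: a listed point, or the origin of a listed thing).
The state is a dict: "clock": time; "joint_pos": joint angles; "qd": joint speeds; "joint_efforts": joint torques, N m; "tool_pos": TCP position; "eef_rot": TCP orientation; "ft_force": force on the tool from outside, world axes, zero at the start; "wrist_torque": the same for the moment, N m; "finger_gap": finger opening in mm; "grip_force": force on a finger pad.
Only numpy, scipy, OpenCV 4.12 (cv2) and the standard library are available. Lean on these libraries where they do the work, as an engineer would, in place of code of your own. Each camera call takes 0.05 s, during which the arm holds its last target. There are 200 camera calls.

## Working session

There is one attempt and no reset: what is moved stays moved. The work goes in short steps, Python scripts to look and compute and a tool call to move; the robot and the scene stay as the last step left them, time stands still between calls to the robot, and variables do not carry over. Pictures are saved under pics/ and viewed, at most 10 in all, crops included, and the job is handed in when it is done.

Besides the shell and the picture viewer there is one more tool, called after "Emit:" by a JSON object that holds its "op" and its "data", one argument or row to a line. arm_command: Moves the arm, as the interface text tells. Its arguments: {"type":"object","properties":{"increments":{"type":"array"},"grip_force":{"type":"number"}},"required":["increments"]}

```bash
mkdir -p pics; cat > h.py <<'E'
from cell import *
import numpy as np, cv2
from scipy.spatial.transform import Rotation as Ro
def Rq(q): return Ro.from_quat([q[1],q[2],q[3],q[0]]).as_matrix()
def cap(n):
    s=get_state(); c=capture(n)
    if n=="wrist":
        T=np.eye(4);T[:3,:3]=Rq(s["eef_rot"]);T[:3,3]=s["tool_pos"]
        c["C2W"]=T@np.array(c["mount"])
    else:
        T=np.eye(4);T[:3,:3]=c["R"];T[:3,3]=np.ravel(c["t"]);c["C2W"]=np.linalg.inv(T)
    return c
def cloud(c):
    K=np.array(c["camera_matrix"]);z=c["range_z"].astype(float)
    v,u=np.mgrid[:400,:640]
    P=np.stack([(u-K[0,2])/K[0,0]*z,(v-K[1,2])/K[1,1]*z,z,np.ones_like(z)],-1)
    W=(P@c["C2W"].T)[...,:3]; W[z<=0]=np.nan
    return W
def ray(c,u,v,h):
    K=np.array(c["camera_matrix"]);d=c["C2W"][:3,:3]@[(u-K[0,2])/K[0,0],(v-K[1,2])/K[1,1],1];o=c["C2W"][:3,3]
    return o+d*(h-o[2])/d[2]
def save(c,f,crop=None,sc=1):
    im=c["img"][:,:,::-1]
    if crop: im=im[crop[1]:crop[3],crop[0]:crop[2]]
    cv2.imwrite(f,cv2.resize(im,None,fx=sc,fy=sc))
E
python3 - <<'E'
from h import *
s=get_state();print(s["clock"],s["tool_pos"],s["eef_rot"],s["finger_gap"],s["ft_force"])
for n in ["top","scene"]:
    c=cap(n);save(c,f"pics/{n}0.png",sc=1.25);W=cloud(c)
    print(n,c["C2W"][:3,3].round())
    for q,h in [("square_key_head",85),("round_key_head",83),("key_holder",0),("keyway",69.5)]:
        for r in place_of(c,q)[:4]:
            u,v=r["centre"][0]*640,r["centre"][1]*400
            print(q,round(r["score"],2),round(u),round(v),ray(c,u,v,h).round(),W[min(int(v),399),min(int(u),639)].round())
E
```

```text
0.0 [ 281.64233614 -612.83274672  255.34038585] [-8.65765508e-04  9.76890265e-01  2.13739555e-01 -2.51980025e-04] 85.51498136007453 [ 0.71653558 -0.18554158  1.41788276]
top [ 353.   24. 1226.]
square_key_head 0.59 239 171 [496. 221.  85.] [495. 219. 102.]
round_key_head 0.8 275 186 [462. 127.  83.] [462. 126.  99.]
key_holder 0.81 261 182 [479. 173.   0.] [474. 171.  43.]
keyway 0.84 370 170 [ 510. -117.   70.] [ 514. -118.   51.]
keyway 0.61 424 242 [ 326. -258.   70.] [ 325. -269.   25.]
scene [-106. -730.  518.]
square_key_head 0.66 294 162 [499. 226.  85.] [478. 196. 101.]
round_key_head 0.78 307 174 [481. 144.  83.] [592. 312.   0.]
key_holder 0.73 298 204 [467. 168.   0.] [421.  99.  43.]
keyway 0.7 393 218 [ 500. -126.   70.] [ 512. -112.   62.]
keyway 0.68 377 296 [ 304. -293.   70.] [ 329. -266.   42.]
```

View pics/top0.png

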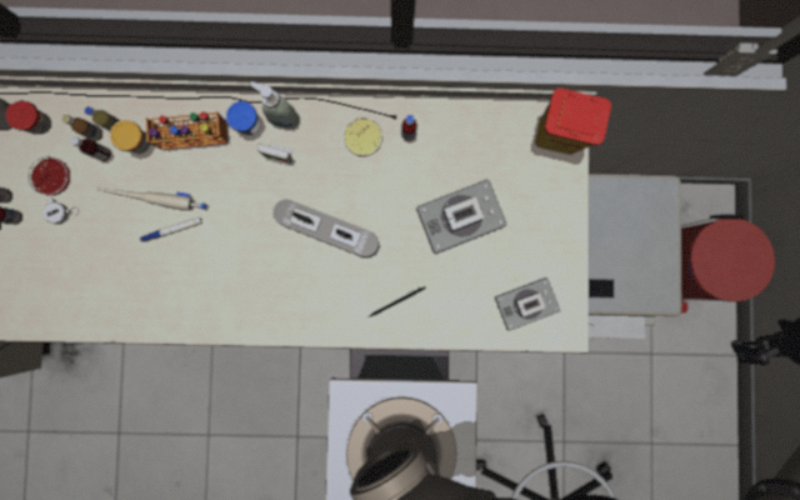

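View pics/scene0.png

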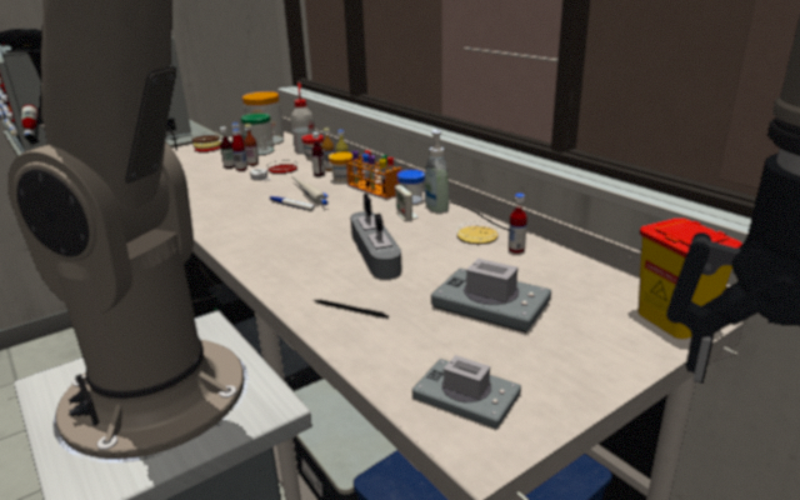

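The top view shows the holder centred near view pixel (325,228), with keys at (302,217) and (345,234). The large box is at (462,215) and the small decoy box at (528,305). I'll turn the tool to the key yaw, then go over the large box on the way to the holder.

Emit:
{"op": "arm_command", "data": {
  "increments": [
    {"rz": -9},
    {"rz": -9},
    {"rz": -9},
    {"rz": -9},
    {"rz": -9}
  ]
}}

```text
$.increments[0]: bad value
```

Emit:
{"op": "arm_command", "data": {
  "increments": [
    {"dx": 6, "dy": 0.5},
    {"dx": 6, "dy": 0.5},
    {"dx": 6, "dy": 0.5},
    {"dx": 6, "dy": 0.5},
    {"dx": 6, "dy": 0.5}
  ]
}}

```text
$.increments[0]: bad value
```

Emit:
{"op": "arm_command", "data": {
  "increments": [
    {"dx": 6, "dy": 0.5},
    {"dx": 6, "dy": 0.5},
    {"dx": 6, "dy": 0.5},
    {"dx": 6, "dy": 0.5},
    {}
  ]
}}

```text
$.increments[0]: bad value
```

```bash
python3 - <<'E'
from h import *
s=get_state();print(s["clock"],s["tool_pos"].round(1) if hasattr(s["tool_pos"],"round") else s["tool_pos"],s["eef_rot"],s["joint_pos"])
c=cap("wrist");save(c,"pics/w1.png",sc=1.25);W=cloud(c)
print(np.array(c["mount"]).round(2))
for r in place_of(c,"keyway")[:3]:
    u,v=r["centre"][0]*640,r["centre"][1]*400
    print(r["score"],u,v,ray(c,u,v,69.5).round(1))
m=(abs(W[...,2]-69.5)<4)
n,l,st,ce=cv2.connectedComponentsWithStats(m.astype(np.uint8))
for i in range(1,n):
    if st[i,4]>300:
        p=W[l==i][:,:2].astype(np.float32);print(st[i],cv2.minAreaRect(p),np.median(W[l==i][:,2]))
E
```

```text
0.5 [ 281.9 -613.3  256.3] [-2.62870766e-05  9.76892638e-01  2.13730610e-01  8.19005719e-06] [ 1.03190066  0.47701521  0.02240836  1.5554367  -0.0115246   1.10931491
 -0.08307134]
[[   0.     -0.96   -0.27   67.78]
 [   1.      0.     -0.      0.86]
 [   0.     -0.27    0.96 -117.94]
 [   0.      0.      0.      1.  ]]
```

View pics/w1.png

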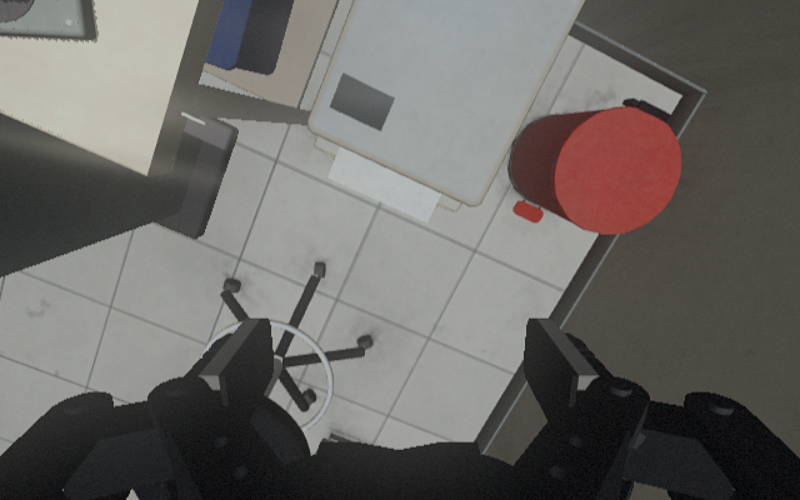

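The picture shows only floor beside the bench, because the moves were refused. Each row probably needs all seven fields.

Emit:
{"op": "arm_command", "data": {
  "increments": [
    {"rx": 0, "ry": 0, "rz": -9, "dx": 0, "dy": 0, "dz": 0, "gripper": 100},
    {"rx": 0, "ry": 0, "rz": -9, "dx": 0, "dy": 0, "dz": 0, "gripper": 100},
    {"rx": 0, "ry": 0, "rz": -9, "dx": 0, "dy": 0, "dz": 0, "gripper": 100},
    {"rx": 0, "ry": 0, "rz": -9, "dx": 0, "dy": 0, "dz": 0, "gripper": 100},
    {"rx": 0, "ry": 0, "rz": -9, "dx": 0, "dy": 0, "dz": 0, "gripper": 100}
  ]
}}

```text
clock: 1.23
tool_pos: [281.9, -613.4, 256.3]
eef_rot: [0.0, 0.819, 0.573, -0.0]
ft_force: [0.3, -0.1, -1.6]
finger_gap: 84.8
grip_force: 0.0
```

Emit:
{"op": "arm_command", "data": {
  "increments": [
    {"rx": 0, "ry": 0, "rz": 0, "dx": 6, "dy": 0.5, "dz": 0, "gripper": 100},
    {"rx": 0, "ry": 0, "rz": 0, "dx": 6, "dy": 0.5, "dz": 0, "gripper": 100},
    {"rx": 0, "ry": 0, "rz": 0, "dx": 6, "dy": 0.5, "dz": 0, "gripper": 100},
    {"rx": 0, "ry": 0, "rz": 0, "dx": 6, "dy": 0.5, "dz": 0, "gripper": 100},
    {"rx": 0, "ry": 0, "rz": 0, "dx": 6, "dy": 0.5, "dz": 0, "gripper": 100}
  ]
}}

```text
clock: 1.85
tool_pos: [410.2, -339.0, 256.7]
eef_rot: [0.0, 0.821, 0.571, 0.0]
ft_force: [0.5, -1.0, 1.0]
finger_gap: 85.0
grip_force: 0.0
```

Emit:
{"op": "arm_command", "data": {
  "increments": [
    {"rx": 0, "ry": 0, "rz": 0, "dx": 6, "dy": 0.5, "dz": 0, "gripper": 100},
    {"rx": 0, "ry": 0, "rz": 0, "dx": 6, "dy": 0.5, "dz": 0, "gripper": 100},
    {"rx": 0, "ry": 0, "rz": 0, "dx": 6, "dy": 0.5, "dz": 0, "gripper": 100},
    {"rx": 0, "ry": 0, "rz": 0, "dx": 0, "dy": 0, "dz": 0, "gripper": 100}
  ]
}}

```text
clock: 2.35
tool_pos: [488.3, -171.6, 256.9]
eef_rot: [-0.0, 0.818, 0.575, 0.001]
ft_force: [0.1, -1.0, 0.6]
finger_gap: 85.9
grip_force: 0.0
```

```bash
cat > box.py <<'E'
from h import *
s=get_state();print(s["clock"],s["tool_pos"].round(1),s["eef_rot"].round(3),s["joint_pos"].round(2))
c=cap("wrist");save(c,"pics/w2.png",sc=1.25);W=cloud(c)
for r in place_of(c,"keyway")[:3]:
    u,v=r["centre"][0]*640,r["centre"][1]*400
    print(r["score"],u,v,ray(c,u,v,69.5).round(1))
m=(abs(W[...,2]-69.5)<4)
n,l,st,ce=cv2.connectedComponentsWithStats(m.astype(np.uint8))
for i in range(1,n):
    if st[i,4]>300:
        p=W[l==i][:,:2].astype(np.float32);print(st[i],cv2.minAreaRect(p),np.median(W[l==i][:,2]))
E
python3 box.py
```

```text
2.35 [ 488.3 -171.6  256.9] [-0.     0.818  0.575  0.001] [ 0.55  0.24 -0.38  1.91  0.1   1.01 -0.23]
0.67 207.168 307.0 [ 337.1 -256.    69.5]
0.65 318.4 118.8 [ 507.8 -118.    69.5]
[631   0   9  66 307] ((779.9237670898438, -141.927001953125), (3.4868264198303223, 52.26621627807617), 1.0227564573287964) 67.76082074752077
[ 272   69   92   97 3232] ((507.3262023925781, -118.17471313476562), (45.99645233154297, 69.97228240966797), 22.72540855407715) 69.63282487786142
[523 208  84  98 589] ((674.1640014648438, -305.74853515625), (116.90727996826172, 52.68528366088867), 41.351280212402344) 69.57966669046237
```

View pics/w2.png

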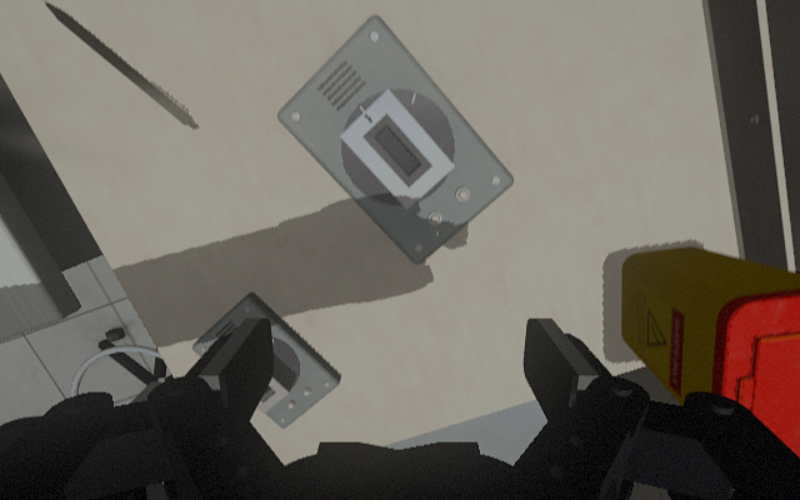

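The large barrel shows at view pixel (398,147) and measures 46x70 mm with its top at 69.6. That puts its centre at (507.3, -118.2) with yaw about +22.7°. Next, the holder.

Emit:
{"op": "arm_command", "data": {
  "increments": [
    {"rx": 0, "ry": 0, "rz": 0, "dx": 5, "dy": -2.6, "dz": 0, "gripper": 100},
    {"rx": 0, "ry": 0, "rz": 0, "dx": 5, "dy": -2.6, "dz": 0, "gripper": 100},
    {"rx": 0, "ry": 0, "rz": 0, "dx": 5, "dy": -2.6, "dz": 0, "gripper": 100},
    {"rx": 0, "ry": 0, "rz": 0, "dx": 5, "dy": -2.6, "dz": 0, "gripper": 100},
    {"rx": 0, "ry": 0, "rz": 0, "dx": 5, "dy": -2.6, "dz": 0, "gripper": 100}
  ]
}}

```text
clock: 3.08
tool_pos: [451.1, 101.9, 256.5]
eef_rot: [0.001, 0.822, 0.57, 0.0]
ft_force: [0.8, -0.2, -0.7]
finger_gap: 85.0
grip_force: 0.0
```

Emit:
{"op": "arm_command", "data": {
  "increments": [
    {"rx": 0, "ry": 0, "rz": 0, "dx": 0, "dy": 0, "dz": 0, "gripper": 100}
  ]
}}

```text
clock: 3.2
tool_pos: [450.6, 105.2, 256.7]
eef_rot: [-0.0, 0.819, 0.573, 0.001]
ft_force: [-0.2, -0.7, 0.1]
finger_gap: 85.2
grip_force: 0.0
```

```bash
cat > hold.py <<'E'
from h import *
s=get_state();print(s["clock"],s["tool_pos"].round(1),s["eef_rot"].round(3),s["joint_pos"].round(2))
c=cap("wrist");save(c,"pics/w3.png",sc=1.25);W=cloud(c)
for q,h in [("square_key_head",85),("round_key_head",83),("key_holder",0)]:
  for r in place_of(c,q)[:3]:
    u,v=r["centre"][0]*640,r["centre"][1]*400
    print(q,round(r["score"],2),round(u),round(v),ray(c,u,v,h).round(1))
near=np.hypot(W[...,0]-478,W[...,1]-172)<150
for nm,lo,hi in [("heads",90,115),("collar",48,65),("holder",35,47)]:
  n,l,st,ce=cv2.connectedComponentsWithStats(((W[...,2]>lo)&(W[...,2]<hi)&near).astype(np.uint8))
  for i in range(1,n):
    if st[i,4]>40:
        p=W[l==i];print(nm,st[i],cv2.minAreaRect(p[:,:2].astype(np.float32)),p.mean(0).round(1),np.percentile(p[:,2],[50,98]).round(1))
E
python3 hold.py
```

```text
3.2 [450.6 105.2 256.7] [-0.     0.819  0.573  0.001] [ 0.17  0.17 -0.59  2.01  0.11  0.99 -0.82]
round_key_head 0.64 317 158 [457.7 128.8  83. ]
key_holder 0.58 316 104 [472.8 171.9   0. ]
heads [310  13  14  57 769] ((488.3680419921875, 213.0472869873047), (37.64406967163086, 9.924877166748047), 70.34455871582031) [488.4 212.7 102.4] [102.7 104.5]
heads [311 140  13  37 432] ((458.25518798828125, 129.36988830566406), (30.316753387451172, 10.057466506958008), 69.73101043701172) [458.2 130.   97.2] [ 98.1 100.8]
collar [ 299   15   37   73 1684] ((488.4293212890625, 212.999267578125), (59.39658737182617, 31.738962173461914), 69.55000305175781) [488.1 211.3  49.3] [49.2 50.8]
collar [ 300  121   34   62 1458] ((457.7915344238281, 129.0896759033203), (58.720306396484375, 31.483369827270508), 70.23944854736328) [458.8 131.6  49.2] [49.2 50.6]
holder [ 285    0   65  223 8208] ((468.0366516113281, 156.99838256835938), (204.52426147460938, 56.2216796875), 69.99468231201172) [470.  162.3  44.2] [44.2 45.8]
```

View pics/w3.png

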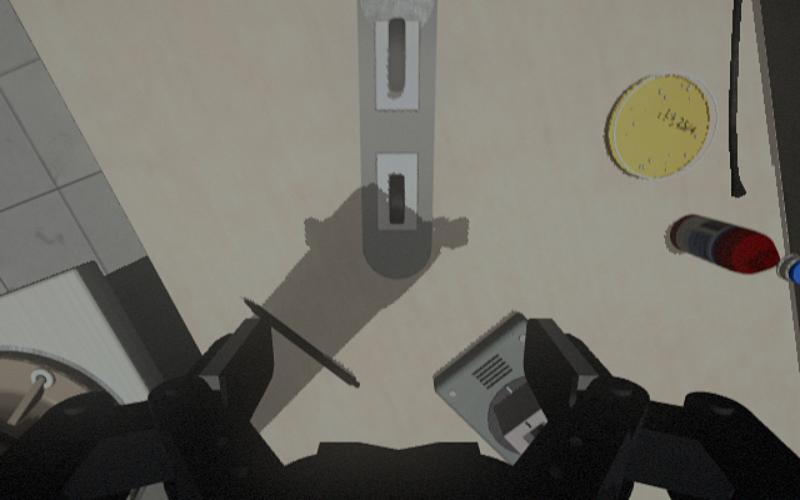

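The square key is the far one, at view pixel (397,60): flat head top at 102.7, centre (488.4, 213.0), yaw 70°. The round key is at pixel (397,198). The spacing of 89 mm fits the given 90.

Emit:
{"op": "arm_command", "data": {
  "increments": [
    {"rx": 0, "ry": 0, "rz": 0, "dx": 3.8, "dy": -0.05, "dz": 4, "gripper": 100},
    {"rx": 0, "ry": 0, "rz": 0, "dx": 3.8, "dy": -0.05, "dz": 4, "gripper": 100},
    {"rx": 0, "ry": 0, "rz": 0, "dx": 3.8, "dy": -0.04, "dz": 3.5, "gripper": 100},
    {"rx": 0, "ry": 0, "rz": 0, "dx": 0, "dy": 0, "dz": 2, "gripper": 100},
    {"rx": 0, "ry": 0, "rz": 0, "dx": 0, "dy": 0, "dz": 2, "gripper": 100}
  ]
}}

```text
clock: 4.03
tool_pos: [490.0, 208.1, 99.9]
eef_rot: [0.0, 0.822, 0.57, -0.001]
ft_force: [-0.0, -1.8, 0.5]
finger_gap: 85.6
grip_force: 0.0
```

Emit:
{"op": "arm_command", "data": {
  "increments": [
    {"rx": 0, "ry": 0, "rz": 0, "dx": 0, "dy": 0, "dz": 1, "gripper": 100},
    {"rx": 0, "ry": 0, "rz": 0, "dx": 0, "dy": 0, "dz": 0, "gripper": 100}
  ]
}}

```text
clock: 4.28
tool_pos: [489.4, 208.6, 90.9]
eef_rot: [0.0, 0.821, 0.571, -0.001]
ft_force: [0.4, -0.9, 0.5]
finger_gap: 85.1
grip_force: 0.0
```

Emit:
{"op": "arm_command", "data": {
  "increments": [
    {"rx": 0, "ry": 0, "rz": 0, "dx": 0.38, "dy": -0.24, "dz": 0, "gripper": 100},
    {"rx": 0, "ry": 0, "rz": 0, "dx": 0, "dy": 0, "dz": 0, "gripper": 100},
    {"rx": 0, "ry": 0, "rz": 0, "dx": 0, "dy": 0, "dz": 0, "gripper": 0},
    {"rx": 0, "ry": 0, "rz": 0, "dx": 0, "dy": 0, "dz": 0, "gripper": 0},
    {"rx": 0, "ry": 0, "rz": 0, "dx": 0, "dy": 0, "dz": 0, "gripper": 0}
  ],
  "grip_force": 80
}}

```text
clock: 4.9
tool_pos: [488.3, 214.2, 91.4]
eef_rot: [0.0, 0.821, 0.571, 0.0]
ft_force: [-0.2, 0.0, -0.3]
finger_gap: 32.0
grip_force: 0.0
```

Emit:
{"op": "arm_command", "data": {
  "increments": [
    {"rx": 0, "ry": 0, "rz": 0, "dx": 0, "dy": 0, "dz": 0, "gripper": 0},
    {"rx": 0, "ry": 0, "rz": 0, "dx": 0, "dy": 0, "dz": 0, "gripper": 0},
    {"rx": 0, "ry": 0, "rz": 0, "dx": 0, "dy": 0, "dz": 0, "gripper": 0}
  ]
}}

```text
clock: 5.28
tool_pos: [488.4, 214.3, 91.4]
eef_rot: [0.0, 0.821, 0.571, 0.0]
ft_force: [-0.4, -0.1, 1.2]
finger_gap: 9.1
grip_force: 78.0
```

Emit:
{"op": "arm_command", "data": {
  "increments": [
    {"rx": 0, "ry": 0, "rz": 0, "dx": 0, "dy": 0, "dz": -1, "gripper": 0},
    {"rx": 0, "ry": 0, "rz": 0, "dx": 0, "dy": 0, "dz": -2, "gripper": 0},
    {"rx": 0, "ry": 0, "rz": 0, "dx": 0, "dy": 0, "dz": -3, "gripper": 0},
    {"rx": 0, "ry": 0, "rz": 0, "dx": 0, "dy": 0, "dz": -3, "gripper": 0},
    {"rx": 0, "ry": 0, "rz": 0, "dx": 0, "dy": 0, "dz": -3, "gripper": 0}
  ]
}}

```text
clock: 5.9
tool_pos: [488.0, 214.3, 212.7]
eef_rot: [-0.0, 0.821, 0.571, 0.0]
ft_force: [-0.4, 0.4, -1.4]
finger_gap: 9.1
grip_force: 77.9
```

Emit:
{"op": "arm_command", "data": {
  "increments": [
    {"rx": 0, "ry": 0, "rz": -8.5, "dx": 0, "dy": 0, "dz": 0, "gripper": 0},
    {"rx": 0, "ry": 0, "rz": -8.5, "dx": 0, "dy": 0, "dz": 0, "gripper": 0},
    {"rx": 0, "ry": 0, "rz": -8.5, "dx": 0, "dy": 0, "dz": 0, "gripper": 0},
    {"rx": 0, "ry": 0, "rz": -8.5, "dx": 0, "dy": 0, "dz": 0, "gripper": 0},
    {"rx": 0, "ry": 0, "rz": -8.5, "dx": 0, "dy": 0, "dz": 0, "gripper": 0}
  ]
}}

```text
clock: 6.52
tool_pos: [488.1, 214.2, 211.8]
eef_rot: [0.0, 0.556, 0.831, -0.0]
ft_force: [0.4, 0.8, -1.0]
finger_gap: 8.6
grip_force: 77.8
```

```bash
cat > go.py <<'E'
import sys
from h import *
# go.py x y z yaw(deg of tool x): remaining shift in tool axes (cm), turn about tool z
s=get_state();R=Rq(s["eef_rot"]);t=np.array([float(v) for v in sys.argv[1:4]])
yaw=np.degrees(np.arctan2(R[1,0],R[0,0]))
print(round(float(s["clock"]),2),"pos",s["tool_pos"].round(1),"yaw",yaw.round(2),"tilt",R[:2,2].round(3),"d cm",(R.T@(t-s["tool_pos"])/10).round(2),"rz",round(yaw-float(sys.argv[4]),2),"F",s["ft_force"].round(1),"M",s["wrist_torque"].round(2),s["joint_pos"].round(2),s["finger_gap"])
E
python3 go.py 507.3 -118.2 203 112.7
```

```text
6.53 pos [488.1 214.2 211.8] yaw 112.47 tilt [ 0. -0.] d cm [-31.45 -10.93   0.88] rz -0.23 F [ 0.4  0.8 -1. ] M [-0.03  0.04 -0.05] [ 0.08  0.39 -0.76  1.9   0.32  0.97 -0.43] 8.609339868220323
```

Emit:
{"op": "arm_command", "data": {
  "increments": [
    {"rx": 0, "ry": 0, "rz": 0, "dx": -5.2, "dy": -1.8, "dz": 0, "gripper": 0},
    {"rx": 0, "ry": 0, "rz": 0, "dx": -5.2, "dy": -1.8, "dz": 0, "gripper": 0},
    {"rx": 0, "ry": 0, "rz": 0, "dx": -5.2, "dy": -1.8, "dz": 0, "gripper": 0},
    {"rx": 0, "ry": 0, "rz": 0, "dx": -5.2, "dy": -1.8, "dz": 0, "gripper": 0},
    {"rx": 0, "ry": 0, "rz": 0, "dx": -5.2, "dy": -1.8, "dz": 0, "gripper": 0}
  ]
}}

```text
clock: 7.15
tool_pos: [502.9, -62.2, 211.9]
eef_rot: [0.0, 0.558, 0.83, 0.0]
ft_force: [1.7, 0.2, -0.5]
finger_gap: 9.1
grip_force: 78.0
```

Emit:
{"op": "arm_command", "data": {
  "increments": [
    {"rx": 0, "ry": 0, "rz": 0, "dx": -5.2, "dy": -1.8, "dz": 0, "gripper": 0},
    {"rx": 0, "ry": 0, "rz": 0, "dx": 0, "dy": 0, "dz": 0, "gripper": 0}
  ]
}}

```text
clock: 7.4
tool_pos: [505.5, -120.8, 211.3]
eef_rot: [0.0, 0.561, 0.827, -0.001]
ft_force: [0.2, 0.7, -0.6]
finger_gap: 9.1
grip_force: 78.0
```

```bash
python3 go.py 506.8 -117 200 112.7; python3 - <<'E'
from h import *
c=cap("wrist");save(c,"pics/w4.png",sc=1.25);W=cloud(c)
s=get_state();R=Rq(s["eef_rot"]);T=(W-s["tool_pos"])@R
# held key: points within 30mm lateral of tool, 15..60 ahead
m=(abs(T[...,1])<25)&(abs(T[...,0])<45)&(T[...,2]>25)&(T[...,2]<95)
p=T[m];print(m.sum())
q=p[(p[:,2]>34)&(p[:,2]<50)]
print("held collar",len(q),np.percentile(q,[1,50,99],axis=0).round(1) if len(q) else "")
m=(abs(W[...,2]-69.5)<4)&(np.hypot(W[...,0]-507,W[...,1]+118)<60);p=W[m]
print("barrel",m.sum(),cv2.minAreaRect(p[:,:2].astype(np.float32)))
E
```

```text
7.4 pos [ 505.5 -120.8  211.3] yaw 111.68 tilt [-0.001 -0.002] d cm [0.31 0.27 1.13] rz -1.02 F [ 0.2  0.7 -0.6] M [0.05 0.02 0.  ] [ 0.66  0.35 -0.66  1.94  0.26  0.95  0.25] 9.054382674981252
3171
held collar 3171 [[ -5.  -17.7  41. ]
 [ 14.5  -2.2  42.4]
 [ 26.3  13.5  44.5]]
barrel 1852 ((506.9185485839844, -117.96035766601562), (46.08926010131836, 69.9605484008789), 22.57701301574707)
```

View pics/w4.png

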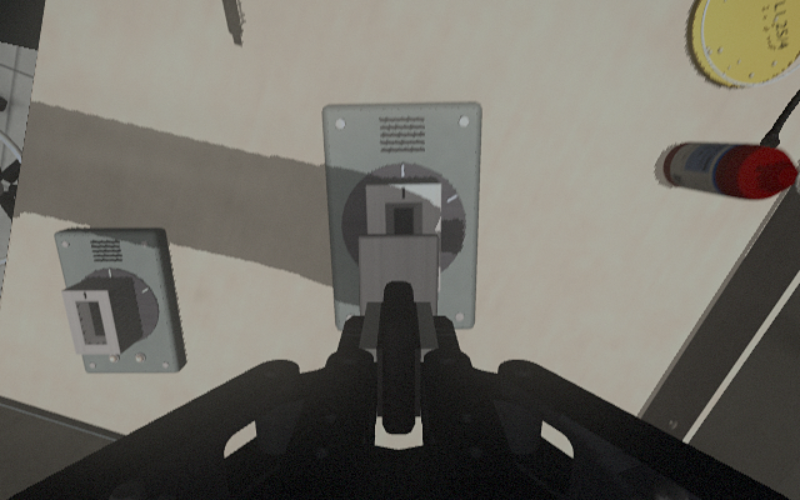

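The held key's collar shows at view pixel (398,270), lined up with the slot at (404,218); its yaw matches. I'll correct, descend to just above the mouth and check again.

Emit:
{"op": "arm_command", "data": {
  "increments": [
    {"rx": 0, "ry": 0, "rz": -1, "dx": 0.3, "dy": 0.3, "dz": 2, "gripper": 0},
    {"rx": 0, "ry": 0, "rz": 0, "dx": 0, "dy": 0, "dz": 2, "gripper": 0},
    {"rx": 0, "ry": 0, "rz": 0, "dx": 0, "dy": 0, "dz": 1.4, "gripper": 0},
    {"rx": 0, "ry": 0, "rz": 0, "dx": 0, "dy": 0, "dz": 0, "gripper": 0}
  ]
}}

```text
clock: 7.95
tool_pos: [507.1, -110.5, 156.6]
eef_rot: [-0.001, 0.55, 0.835, -0.0]
ft_force: [-0.5, -0.3, -0.8]
finger_gap: 8.8
grip_force: 78.0
```

```bash
python3 go.py 506.8 -117 117 112.7; python3 - <<'E'
from h import *
c=cap("wrist");W=cloud(c)
s=get_state();R=Rq(s["eef_rot"]);T=(W-s["tool_pos"])@R
for lo,hi,w in [(-20,-5,12),(36,50,25),(80,95,60)]:
  m=(abs(T[...,1])<w)&(abs(T[...,0])<70)&(T[...,2]>lo)&(T[...,2]<hi);p=T[m]
  if len(p)<20: continue
  A=np.c_[p[:,:2],np.ones(len(p))];print(lo,len(p),"rect",cv2.minAreaRect(p[:,:2].astype(np.float32)),"rng",np.percentile(p,[.5,50,99.5],axis=0).round(1).tolist(),"plane",np.linalg.lstsq(A,p[:,2],rcond=None)[0].round(3))
E
```

```text
7.95 pos [ 507.1 -110.5  156.6] yaw 113.27 tilt [-0.002  0.001] d cm [-0.59 -0.28  3.96] rz 0.57 F [-0.5 -0.3 -0.8] M [-0.11  0.03  0.05] [ 0.61  0.42 -0.64  1.98  0.33  0.84  0.2 ] 8.844465369282712
-20 3825 rect ((0.8154773712158203, -3.3329944610595703), (37.319923400878906, 23.251996994018555), 15.558125495910645) rng [[-17.6, -11.5, -19.8], [5.5, -0.9, -11.0], [18.8, 11.0, -5.3]] plane [  0.012  -0.027 -11.317]
36 3180 rect ((12.979043960571289, -1.2198333740234375), (32.0044059753418, 34.0302734375), 89.81945037841797) rng [[-2.7, -17.0, 41.4], [18.0, -1.3, 42.9], [29.9, 14.6, 45.5]] plane [9.0000e-03 1.0000e-03 4.2817e+01]
80 1680 rect ((2.1291542053222656, -3.483470916748047), (52.73688507080078, 46.08951950073242), 0.522325873374939) rng [[-23.3, -26.4, 85.9], [22.4, -12.7, 87.7], [28.5, 19.6, 94.4]] plane [ 2.0000e-02 -0.0000e+00  8.7629e+01]
```

Emit:
{"op": "arm_command", "data": {
  "increments": [
    {"rx": 0, "ry": 0, "rz": 0.5, "dx": -0.62, "dy": -0.24, "dz": 0, "gripper": 0},
    {"rx": 0, "ry": 0, "rz": 0, "dx": 0, "dy": 0, "dz": 0, "gripper": 0},
    {"rx": 0, "ry": 0, "rz": 0, "dx": 0, "dy": 0, "dz": 0, "gripper": 0},
    {"rx": 0, "ry": 0, "rz": 0, "dx": 0, "dy": 0, "dz": 0, "gripper": 0}
  ]
}}

```text
clock: 8.5
tool_pos: [508.0, -118.1, 157.5]
eef_rot: [0.0, 0.554, 0.832, 0.0]
ft_force: [0.4, 1.0, -0.3]
finger_gap: 9.3
grip_force: 78.0
```

```bash
python3 go.py 506.8 -117 117 112.7; python3 - <<'E'
from h import *
c=cap("wrist");W=cloud(c)
s=get_state();R=Rq(s["eef_rot"]);T=(W-s["tool_pos"])@R
for lo,hi,w in [(36,50,25),(84,92,60)]:
  m=(abs(T[...,1])<w)&(abs(T[...,0])<70)&(T[...,2]>lo)&(T[...,2]<hi);p=T[m]
  print(lo,len(p),"rng",np.percentile(p,[.5,50,99.5],axis=0).round(1).tolist())
E
```

```text
8.5 pos [ 508.  -118.1  157.5] yaw 112.68 tilt [ 0. -0.] d cm [ 0.15 -0.07  4.05] rz -0.02 F [ 0.4  1.  -0.3] M [0.01 0.05 0.05] [ 0.62  0.42 -0.63  1.98  0.33  0.84  0.21] 9.295954189843759
36 3173 rng [[-3.3, -16.5, 40.6], [17.4, -0.8, 42.2], [29.4, 15.1, 44.8]]
84 2312 rng [[-23.4, -23.9, 86.0], [26.0, -1.8, 87.8], [35.3, 22.0, 91.7]]
```

Emit:
{"op": "arm_command", "data": {
  "increments": [
    {"rx": 0, "ry": 0, "rz": 0, "dx": 0.08, "dy": 0, "dz": 1, "gripper": 0},
    {"rx": 0, "ry": 0, "rz": 0, "dx": 0, "dy": 0, "dz": 1, "gripper": 0},
    {"rx": 0, "ry": 0, "rz": 0, "dx": 0, "dy": 0, "dz": 0.5, "gripper": 0},
    {"rx": 0, "ry": 0, "rz": 0, "dx": 0, "dy": 0, "dz": 0, "gripper": 0}
  ]
}}

```text
clock: 9.05
tool_pos: [507.3, -117.3, 131.6]
eef_rot: [-0.001, 0.554, 0.832, -0.0]
ft_force: [0.8, -0.5, -1.0]
finger_gap: 9.4
grip_force: 78.0
```

Emit:
{"op": "arm_command", "data": {
  "increments": [
    {"rx": 0, "ry": 0, "rz": 0, "dx": 0, "dy": 0, "dz": 0.5, "gripper": 0},
    {"rx": 0, "ry": 0, "rz": 0, "dx": 0, "dy": 0, "dz": 0.5, "gripper": 0},
    {"rx": 0, "ry": 0, "rz": 0, "dx": 0, "dy": 0, "dz": 0.3, "gripper": 0},
    {"rx": 0, "ry": 0, "rz": 0, "dx": 0, "dy": 0, "dz": 0, "gripper": 0}
  ]
}}

```text
clock: 9.55
tool_pos: [507.5, -117.4, 119.0]
eef_rot: [-0.0, 0.554, 0.832, -0.0]
ft_force: [-0.8, 0.4, 0.1]
finger_gap: 9.1
grip_force: 78.0
```

Emit:
{"op": "arm_command", "data": {
  "increments": [
    {"rx": 0, "ry": 0, "rz": 0, "dx": 0, "dy": 0, "dz": 0.15, "gripper": 0},
    {"rx": 0, "ry": 0, "rz": 0, "dx": 0, "dy": 0, "dz": 0.1, "gripper": 0},
    {"rx": 0, "ry": 0, "rz": 0, "dx": 0, "dy": 0, "dz": 0, "gripper": 0}
  ]
}}

```text
clock: 9.93
tool_pos: [507.8, -117.4, 116.9]
eef_rot: [0.0, 0.554, 0.832, 0.0]
ft_force: [0.1, -0.3, -0.2]
finger_gap: 9.1
grip_force: 78.2
```

Emit:
{"op": "arm_command", "data": {
  "increments": [
    {"rx": 0, "ry": 0, "rz": 0, "dx": 0, "dy": 0, "dz": 0.1, "gripper": 0},
    {"rx": 0, "ry": 0, "rz": 0, "dx": 0, "dy": 0, "dz": 0.05, "gripper": 0},
    {"rx": 0, "ry": 0, "rz": 0, "dx": 0, "dy": 0, "dz": 0, "gripper": 0}
  ]
}}

```text
clock: 10.3
tool_pos: [507.9, -117.4, 116.7]
eef_rot: [0.0, 0.554, 0.832, -0.0]
ft_force: [-5.8, 0.6, 14.7]
finger_gap: 9.1
grip_force: 80.7
```

The collar is seated at 116.7 with 15 N down. Now I turn clockwise, which is positive rz.

Emit:
{"op": "arm_command", "data": {
  "increments": [
    {"rx": 0, "ry": 0, "rz": 8, "dx": 0, "dy": 0, "dz": -0.05, "gripper": 0},
    {"rx": 0, "ry": 0, "rz": 8, "dx": 0, "dy": 0, "dz": 0, "gripper": 0},
    {"rx": 0, "ry": 0, "rz": 8, "dx": 0, "dy": 0, "dz": 0, "gripper": 0},
    {"rx": 0, "ry": 0, "rz": 8, "dx": 0, "dy": 0, "dz": 0, "gripper": 0},
    {"rx": 0, "ry": 0, "rz": 0, "dx": 0, "dy": 0, "dz": 0, "gripper": 0}
  ]
}}

```text
clock: 10.92
tool_pos: [507.9, -117.5, 116.8]
eef_rot: [0.001, 0.763, 0.647, -0.0]
ft_force: [-2.5, -0.9, 9.9]
finger_gap: 9.0
grip_force: 79.4
```

```bash
python3 go.py 507.8 -117.4 116.7 32.7
```

```text
10.93 pos [ 507.9 -117.5  116.8] yaw 80.6 tilt [ 0.001 -0.001] d cm [ 0.01 -0.02  0.01] rz 47.9 F [-2.5 -0.9  9.9] M [-0.01  0.69  0.03] [ 0.48  0.45 -0.47  2.01  0.3   0.74 -0.33] 8.956765107618125
```

Emit:
{"op": "arm_command", "data": {
  "increments": [
    {"rx": 0, "ry": 0, "rz": 8, "dx": 0, "dy": 0, "dz": 0, "gripper": 0},
    {"rx": 0, "ry": 0, "rz": 8, "dx": 0, "dy": 0, "dz": 0, "gripper": 0},
    {"rx": 0, "ry": 0, "rz": 8, "dx": 0, "dy": 0, "dz": 0, "gripper": 0},
    {"rx": 0, "ry": 0, "rz": 8, "dx": 0, "dy": 0, "dz": 0, "gripper": 0},
    {"rx": 0, "ry": 0, "rz": 0, "dx": 0, "dy": 0, "dz": 0, "gripper": 0}
  ]
}}

```text
clock: 11.55
tool_pos: [508.4, -117.5, 116.8]
eef_rot: [0.001, 0.911, 0.412, 0.0]
ft_force: [-1.7, -1.4, 8.2]
finger_gap: 9.2
grip_force: 79.2
```

Emit:
{"op": "arm_command", "data": {
  "increments": [
    {"rx": 0, "ry": 0, "rz": 5, "dx": 0, "dy": 0, "dz": 0, "gripper": 0},
    {"rx": 0, "ry": 0, "rz": 5, "dx": 0, "dy": 0, "dz": 0, "gripper": 0},
    {"rx": 0, "ry": 0, "rz": 0, "dx": 0, "dy": 0, "dz": 0, "gripper": 0}
  ]
}}

```text
clock: 11.92
tool_pos: [508.5, -117.1, 116.9]
eef_rot: [0.0, 0.944, 0.331, 0.001]
ft_force: [-1.2, 0.4, 8.2]
finger_gap: 9.0
grip_force: 79.3
```

```bash
python3 go.py 507.8 -117.4 116.7 32.7
```

```text
11.93 pos [ 508.5 -117.1  116.9] yaw 38.67 tilt [ 0.002 -0.   ] d cm [-0.08 -0.02  0.02] rz 5.97 F [-1.2  0.4  8.2] M [0.17 0.33 0.04] [ 0.34  0.43 -0.29  2.02  0.18  0.71 -0.96] 9.03735198183384
```

Emit:
{"op": "arm_command", "data": {
  "increments": [
    {"rx": 0, "ry": 0, "rz": 3, "dx": 0, "dy": 0, "dz": 0, "gripper": 0},
    {"rx": 0, "ry": 0, "rz": 3, "dx": 0, "dy": 0, "dz": 0, "gripper": 0},
    {"rx": 0, "ry": 0, "rz": 0, "dx": 0, "dy": 0, "dz": 0, "gripper": 0},
    {"rx": 0, "ry": 0, "rz": 0, "dx": 0, "dy": 0, "dz": 0, "gripper": 0}
  ]
}}

```text
clock: 12.42
tool_pos: [508.4, -116.8, 116.8]
eef_rot: [0.0, 0.959, 0.283, 0.001]
ft_force: [-2.6, 1.3, 7.6]
finger_gap: 9.1
grip_force: 80.2
```

```bash
python3 go.py 507.8 -117.4 116.7 32.7; python3 - <<'E'
from h import *
c=cap("wrist");save(c,"pics/w5.png",sc=1.25);W=cloud(c)
m=(abs(W[...,2]-69.5)<2.5)&(np.hypot(W[...,0]-507,W[...,1]+118)<60);p=W[m];print("barrel",m.sum(),cv2.minAreaRect(p[:,:2].astype(np.float32)))
E
```

```text
12.43 pos [ 508.4 -116.8  116.8] yaw 32.83 tilt [ 0.001 -0.   ] d cm [-0.08  0.02  0.01] rz 0.13 F [-2.6  1.3  7.6] M [0.32 0.46 0.58] [ 0.32  0.43 -0.27  2.03  0.17  0.71 -1.05] 9.130922190661696
barrel 2889 ((507.4708557128906, -118.27691650390625), (70.21500396728516, 46.4411735534668), 50.4254035949707)
```

View pics/w5.png

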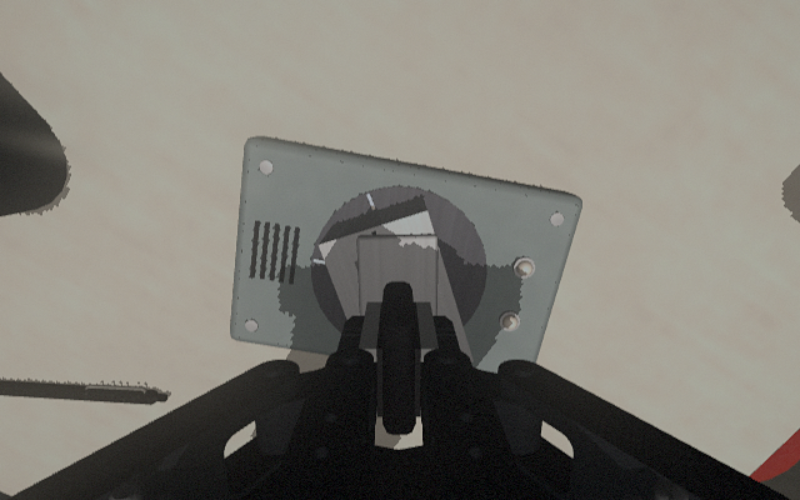

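The barrel, showing at view pixel (400,240), has turned about 60–62° and Mz has risen to 0.58, so it is at the stop. One small nudge more, then back home.

Emit:
{"op": "arm_command", "data": {
  "increments": [
    {"rx": 0, "ry": 0, "rz": 1.5, "dx": 0, "dy": 0, "dz": 0, "gripper": 0},
    {"rx": 0, "ry": 0, "rz": 0, "dx": 0, "dy": 0, "dz": 0, "gripper": 0},
    {"rx": 0, "ry": 0, "rz": 0, "dx": 0, "dy": 0, "dz": 0, "gripper": 0}
  ]
}}

```text
clock: 12.85
tool_pos: [508.4, -116.8, 116.8]
eef_rot: [0.0, 0.963, 0.27, 0.001]
ft_force: [-1.2, 0.5, 8.0]
finger_gap: 9.0
grip_force: 81.3
```

```bash
python3 go.py 507.8 -117.4 116.7 112.7
```

```text
12.85 pos [ 508.4 -116.8  116.8] yaw 31.37 tilt [ 0.001 -0.   ] d cm [-0.09  0.02  0.01] rz -81.33 F [-1.2  0.5  8. ] M [0.21 0.47 0.82] [ 0.32  0.43 -0.26  2.03  0.17  0.71 -1.07] 9.029979382871357
```

Emit:
{"op": "arm_command", "data": {
  "increments": [
    {"rx": 0, "ry": 0, "rz": -8, "dx": 0, "dy": 0, "dz": 0, "gripper": 0},
    {"rx": 0, "ry": 0, "rz": -8, "dx": 0, "dy": 0, "dz": 0, "gripper": 0},
    {"rx": 0, "ry": 0, "rz": -8, "dx": 0, "dy": 0, "dz": 0, "gripper": 0},
    {"rx": 0, "ry": 0, "rz": -8, "dx": 0, "dy": 0, "dz": 0, "gripper": 0},
    {"rx": 0, "ry": 0, "rz": -8, "dx": 0, "dy": 0, "dz": 0, "gripper": 0}
  ]
}}

```text
clock: 13.48
tool_pos: [507.9, -116.5, 116.8]
eef_rot: [-0.0, 0.812, 0.584, 0.0]
ft_force: [-4.8, 2.3, 10.2]
finger_gap: 8.8
grip_force: 79.7
```

Emit:
{"op": "arm_command", "data": {
  "increments": [
    {"rx": 0, "ry": 0, "rz": -8, "dx": 0, "dy": 0, "dz": 0, "gripper": 0},
    {"rx": 0, "ry": 0, "rz": -8, "dx": 0, "dy": 0, "dz": 0, "gripper": 0},
    {"rx": 0, "ry": 0, "rz": -8, "dx": 0, "dy": 0, "dz": 0, "gripper": 0},
    {"rx": 0, "ry": 0, "rz": -8, "dx": 0, "dy": 0, "dz": 0, "gripper": 0},
    {"rx": 0, "ry": 0, "rz": -8, "dx": 0, "dy": 0, "dz": 0, "gripper": 0}
  ]
}}

```text
clock: 14.1
tool_pos: [508.5, -117.2, 116.8]
eef_rot: [0.001, 0.563, 0.826, 0.0]
ft_force: [-0.9, 0.0, 5.5]
finger_gap: 8.9
grip_force: 79.3
```

Emit:
{"op": "arm_command", "data": {
  "increments": [
    {"rx": 0, "ry": 0, "rz": -1.5, "dx": 0, "dy": 0, "dz": 0, "gripper": 0},
    {"rx": 0, "ry": 0, "rz": 0, "dx": 0, "dy": 0, "dz": 0, "gripper": 0},
    {"rx": 0, "ry": 0, "rz": 0, "dx": 0, "dy": 0, "dz": 0, "gripper": 0}
  ]
}}

```text
clock: 14.48
tool_pos: [508.7, -117.3, 116.8]
eef_rot: [0.001, 0.554, 0.832, 0.0]
ft_force: [-0.7, 1.4, 6.9]
finger_gap: 9.0
grip_force: 79.2
```

```bash
cat > bar.py <<'E'
from h import *
c=cap("wrist");W=cloud(c);save(c,"pics/wb.png",sc=1.25)
m=(abs(W[...,2]-69.5)<2.5)&(np.hypot(W[...,0]-507,W[...,1]+118)<60);p=W[m];print("barrel",m.sum(),cv2.minAreaRect(p[:,:2].astype(np.float32)))
s=get_state();R=Rq(s["eef_rot"]);T=(W-s["tool_pos"])@R
m=(abs(T[...,1])<25)&(abs(T[...,0])<45)&(T[...,2]>36)&(T[...,2]<46);p=T[m]
print("collar",len(p),np.percentile(p,[.5,50,99.5],axis=0).round(1).tolist(),cv2.minAreaRect(p[:,:2].astype(np.float32)))
E
python3 go.py 507.8 -117.4 116.7 112.7; python3 bar.py
```

```text
14.47 pos [ 508.7 -117.3  116.8] yaw 112.67 tilt [ 0.002 -0.   ] d cm [ 0.02 -0.09  0.01] rz -0.03 F [-0.7  1.4  6.9] M [ 0.05  0.27 -0.08] [ 0.59  0.48 -0.6   2.01  0.39  0.76  0.16] 8.976764193629643
barrel 2872 ((502.6446228027344, -107.83997344970703), (46.24149703979492, 47.84524154663086), 23.195899963378906)
collar 3296 [[-3.4, -23.0, 40.6], [17.7, -0.8, 42.2], [33.0, 17.7, 46.0]] ((11.891778945922852, -1.9339046478271484), (45.52787780761719, 45.522586822509766), 89.47154235839844)
```

The barrel is back home (23.2°). Drawing the key out.

Emit:
{"op": "arm_command", "data": {
  "increments": [
    {"rx": 0, "ry": 0, "rz": 0, "dx": 0, "dy": 0, "dz": -1, "gripper": 0},
    {"rx": 0, "ry": 0, "rz": 0, "dx": 0, "dy": 0, "dz": -1.5, "gripper": 0},
    {"rx": 0, "ry": 0, "rz": 0, "dx": 0, "dy": 0, "dz": -2, "gripper": 0},
    {"rx": 0, "ry": 0, "rz": 0, "dx": 0, "dy": 0, "dz": -2.5, "gripper": 0},
    {"rx": 0, "ry": 0, "rz": 0, "dx": 0, "dy": 0, "dz": -2.5, "gripper": 0}
  ]
}}

```text
clock: 15.15
tool_pos: [507.6, -117.3, 212.4]
eef_rot: [0.0, 0.554, 0.832, 0.0]
ft_force: [0.1, 0.2, -0.9]
finger_gap: 9.1
grip_force: 77.9
```

Emit:
{"op": "arm_command", "data": {
  "increments": [
    {"rx": 0, "ry": 0, "rz": 8.6, "dx": 0, "dy": 0, "dz": 0, "gripper": 0},
    {"rx": 0, "ry": 0, "rz": 8.6, "dx": 0, "dy": 0, "dz": 0, "gripper": 0},
    {"rx": 0, "ry": 0, "rz": 8.6, "dx": 0, "dy": 0, "dz": 0, "gripper": 0},
    {"rx": 0, "ry": 0, "rz": 8.6, "dx": 0, "dy": 0, "dz": 0, "gripper": 0},
    {"rx": 0, "ry": 0, "rz": 8.6, "dx": 0, "dy": 0, "dz": 0, "gripper": 0}
  ]
}}

```text
clock: 15.78
tool_pos: [507.7, -117.3, 211.7]
eef_rot: [0.0, 0.822, 0.569, 0.0]
ft_force: [-0.4, 0.1, -0.4]
finger_gap: 9.1
grip_force: 78.0
```

Emit:
{"op": "arm_command", "data": {
  "increments": [
    {"rx": 0, "ry": 0, "rz": 0, "dx": 0, "dy": 0, "dz": 0, "gripper": 0},
    {"rx": 0, "ry": 0, "rz": 0, "dx": 0, "dy": 0, "dz": 0, "gripper": 0}
  ]
}}

```text
clock: 16.02
tool_pos: [507.7, -117.3, 211.3]
eef_rot: [0.0, 0.82, 0.573, 0.0]
ft_force: [0.8, 0.5, -0.4]
finger_gap: 9.0
grip_force: 78.0
```

```bash
python3 go.py 488.4 214.3 212 69.8;python3 - <<'E'
from h import *
c=cap("wrist");W=cloud(c)
m=(abs(W[...,2]-69.5)<2.5)&(np.hypot(W[...,0]-507,W[...,1]+118)<60);p=W[m];print("barrel",m.sum(),cv2.minAreaRect(p[:,:2].astype(np.float32)))
s=get_state();R=Rq(s["eef_rot"]);T=(W-s["tool_pos"])@R
m=(abs(T[...,1])<22)&(abs(T[...,0])<45)&(T[...,2]>36)&(T[...,2]<46);p=T[m]
print("collar",len(p),np.percentile(p,[.5,50,99.5],axis=0).round(1).tolist(),cv2.minAreaRect(p[:,:2].astype(np.float32)))
E
```

```text
16.02 pos [ 507.7 -117.3  211.3] yaw 69.85 tilt [ 0. -0.] d cm [ 30.47 -13.24  -0.08] rz 0.05 F [ 0.8  0.5 -0.4] M [ 0.03 -0.02  0.02] [ 0.54  0.32 -0.52  1.94  0.2   0.93 -0.43] 8.950273639111995
barrel 1949 ((507.2598571777344, -118.25338745117188), (46.40242004394531, 70.0302734375), 22.819141387939453)
collar 3176 [[-3.4, -15.7, 40.4], [17.3, -0.1, 42.1], [29.1, 15.9, 44.7]] ((12.579904556274414, 0.08493995666503906), (32.166290283203125, 33.808502197265625), 89.50544738769531)
```

Emit:
{"op": "arm_command", "data": {
  "increments": [
    {"rx": 0, "ry": 0, "rz": 0, "dx": 5.1, "dy": -2.2, "dz": 0, "gripper": 0},
    {"rx": 0, "ry": 0, "rz": 0, "dx": 5.1, "dy": -2.2, "dz": 0, "gripper": 0},
    {"rx": 0, "ry": 0, "rz": 0, "dx": 5.1, "dy": -2.2, "dz": 0, "gripper": 0},
    {"rx": 0, "ry": 0, "rz": 0, "dx": 5.1, "dy": -2.2, "dz": 0, "gripper": 0},
    {"rx": 0, "ry": 0, "rz": 0, "dx": 5, "dy": -2.2, "dz": 0, "gripper": 0}
  ]
}}

```text
clock: 16.7
tool_pos: [492.6, 160.6, 211.1]
eef_rot: [0.0, 0.82, 0.572, 0.0]
ft_force: [1.0, -0.2, -0.9]
finger_gap: 9.1
grip_force: 78.0
```

Emit:
{"op": "arm_command", "data": {
  "increments": [
    {"rx": 0, "ry": 0, "rz": 0, "dx": 5, "dy": -2.2, "dz": 0, "gripper": 0},
    {"rx": 0, "ry": 0, "rz": 0, "dx": 0, "dy": 0, "dz": 0, "gripper": 0},
    {"rx": 0, "ry": 0, "rz": 0, "dx": 0, "dy": 0, "dz": 0, "gripper": 0},
    {"rx": 0, "ry": 0, "rz": 0, "dx": 0, "dy": 0, "dz": 0, "gripper": 0}
  ]
}}

```text
clock: 17.2
tool_pos: [489.8, 211.7, 210.6]
eef_rot: [0.0, 0.821, 0.571, -0.0]
ft_force: [-0.2, 0.2, -1.3]
finger_gap: 8.7
grip_force: 78.0
```

```bash
python3 go.py 488.4 214.3 212 69.8
```

```text
17.2 pos [489.8 211.7 210.6] yaw 69.57 tilt [-0.    -0.001] d cm [ 0.19 -0.22 -0.14] rz -0.23 F [-0.2  0.2 -1.3] M [-0.02  0.01  0.03] [-0.    0.37 -0.64  1.91  0.27  0.95 -1.12] 8.701603193274913
```

Emit:
{"op": "arm_command", "data": {
  "increments": [
    {"rx": 0, "ry": 0, "rz": -0.3, "dx": 0.25, "dy": -0.18, "dz": 2.5, "gripper": 0},
    {"rx": 0, "ry": 0, "rz": 0, "dx": 0, "dy": 0, "dz": 2.5, "gripper": 0},
    {"rx": 0, "ry": 0, "rz": 0, "dx": 0, "dy": 0, "dz": 2.5, "gripper": 0},
    {"rx": 0, "ry": 0, "rz": 0, "dx": 0, "dy": 0, "dz": 0, "gripper": 0},
    {"rx": 0, "ry": 0, "rz": 0, "dx": 0, "dy": 0, "dz": 0, "gripper": 0}
  ]
}}

```text
clock: 17.82
tool_pos: [489.3, 216.1, 136.6]
eef_rot: [0.0, 0.82, 0.573, 0.0]
ft_force: [0.3, 0.1, -0.4]
finger_gap: 9.3
grip_force: 78.0
```

```bash
python3 go.py 489 214.7 91.4 69.8;  python3 - <<'E'
from h import *
c=cap("wrist");W=cloud(c)
s=get_state();R=Rq(s["eef_rot"]);T=(W-s["tool_pos"])@R
h=s["tool_pos"][2]
for lo,hi,w in [(36,48,22),(h-46,h-42,60)]:
  m=(abs(T[...,1])<w)&(abs(T[...,0])<120)&(T[...,2]>lo)&(T[...,2]<hi);p=T[m]
  print(lo,len(p),"rng",np.percentile(p,[.5,50,99.5],axis=0).round(1).tolist())
E
```

```text
17.82 pos [489.3 216.1 136.6] yaw 69.92 tilt [0.001 0.   ] d cm [-0.14  0.02  4.52] rz 0.12 F [ 0.3  0.1 -0.4] M [ 0.04 -0.04 -0.04] [-0.05  0.47 -0.6   1.97  0.36  0.81 -1.2 ] 9.27885698888682
36 3179 rng [[-3.8, -15.8, 40.9], [16.9, -0.2, 42.5], [28.7, 15.7, 45.3]]
90.93208839968074 8031 rng [[-26.5, -27.5, 91.2], [36.4, 0.3, 92.8], [67.6, 28.0, 94.5]]
```

Emit:
{"op": "arm_command", "data": {
  "increments": [
    {"rx": 0, "ry": 0, "rz": 0, "dx": -0.2, "dy": 0, "dz": 0.8, "gripper": 0},
    {"rx": 0, "ry": 0, "rz": 0, "dx": 0, "dy": 0, "dz": 1, "gripper": 0},
    {"rx": 0, "ry": 0, "rz": 0, "dx": 0, "dy": 0, "dz": 0.7, "gripper": 0},
    {"rx": 0, "ry": 0, "rz": 0, "dx": 0, "dy": 0, "dz": 0, "gripper": 0},
    {"rx": 0, "ry": 0, "rz": 0, "dx": 0, "dy": 0, "dz": 0, "gripper": 0}
  ]
}}

```text
clock: 18.5
tool_pos: [488.0, 214.8, 110.8]
eef_rot: [-0.0, 0.819, 0.574, 0.0]
ft_force: [0.7, 0.5, -1.2]
finger_gap: 9.2
grip_force: 78.0
```

Emit:
{"op": "arm_command", "data": {
  "increments": [
    {"rx": 0, "ry": 0, "rz": 0, "dx": 0, "dy": 0, "dz": 0.7, "gripper": 0},
    {"rx": 0, "ry": 0, "rz": 0, "dx": 0, "dy": 0, "dz": 0.7, "gripper": 0},
    {"rx": 0, "ry": 0, "rz": 0, "dx": 0, "dy": 0, "dz": 0.5, "gripper": 0},
    {"rx": 0, "ry": 0, "rz": 0, "dx": 0, "dy": 0, "dz": 0, "gripper": 0}
  ]
}}

```text
clock: 19.0
tool_pos: [487.9, 214.7, 91.6]
eef_rot: [-0.0, 0.819, 0.573, -0.0]
ft_force: [-0.5, 0.6, -0.3]
finger_gap: 8.9
grip_force: 78.1
```

Emit:
{"op": "arm_command", "data": {
  "increments": [
    {"rx": 0, "ry": 0, "rz": 0, "dx": 0, "dy": 0, "dz": 0.1, "gripper": 0},
    {"rx": 0, "ry": 0, "rz": 0, "dx": 0, "dy": 0, "dz": 0.1, "gripper": 0},
    {"rx": 0, "ry": 0, "rz": 0, "dx": 0, "dy": 0, "dz": 0, "gripper": 0}
  ]
}}

```text
clock: 19.38
tool_pos: [487.9, 214.7, 91.3]
eef_rot: [0.001, 0.819, 0.573, -0.0]
ft_force: [-5.8, -4.0, 19.3]
finger_gap: 9.1
grip_force: 81.3
```

The key is seated. Ease off, open and retreat.

Emit:
{"op": "arm_command", "data": {
  "increments": [
    {"rx": 0, "ry": 0, "rz": 0, "dx": 0, "dy": 0, "dz": -0.12, "gripper": 0},
    {"rx": 0, "ry": 0, "rz": 0, "dx": 0, "dy": 0, "dz": 0, "gripper": 0},
    {"rx": 0, "ry": 0, "rz": 0, "dx": 0, "dy": 0, "dz": 0, "gripper": 100},
    {"rx": 0, "ry": 0, "rz": 0, "dx": 0, "dy": 0, "dz": 0, "gripper": 100},
    {"rx": 0, "ry": 0, "rz": 0, "dx": 0, "dy": 0, "dz": 0, "gripper": 100}
  ]
}}

```text
clock: 20.0
tool_pos: [487.9, 214.6, 90.8]
eef_rot: [-0.0, 0.819, 0.573, -0.0]
ft_force: [-0.7, -0.3, 0.1]
finger_gap: 63.5
grip_force: 0.0
```

Emit:
{"op": "arm_command", "data": {
  "increments": [
    {"rx": 0, "ry": 0, "rz": 0, "dx": 0, "dy": 0, "dz": 0, "gripper": 100},
    {"rx": 0, "ry": 0, "rz": 0, "dx": 0, "dy": 0, "dz": 0, "gripper": 100},
    {"rx": 0, "ry": 0, "rz": 0, "dx": 0, "dy": 0, "dz": 0, "gripper": 100}
  ]
}}

```text
clock: 20.38
tool_pos: [487.9, 214.6, 91.0]
eef_rot: [0.0, 0.819, 0.573, 0.0]
ft_force: [-0.2, 0.8, -1.0]
finger_gap: 85.0
grip_force: 0.0
```

Emit:
{"op": "arm_command", "data": {
  "increments": [
    {"rx": 0, "ry": 0, "rz": 0, "dx": 0, "dy": 0, "dz": -3, "gripper": 100},
    {"rx": 0, "ry": 0, "rz": 0, "dx": 0, "dy": 0, "dz": -4, "gripper": 100},
    {"rx": 0, "ry": 0, "rz": 0, "dx": -3.8, "dy": 0, "dz": -4.5, "gripper": 100},
    {"rx": 0, "ry": 0, "rz": 0, "dx": -3.8, "dy": 0, "dz": -4.5, "gripper": 100},
    {"rx": 0, "ry": 0, "rz": 0, "dx": -3.8, "dy": 0, "dz": -1, "gripper": 100}
  ]
}}

```text
clock: 21.0
tool_pos: [449.8, 107.2, 263.9]
eef_rot: [0.001, 0.819, 0.574, 0.002]
ft_force: [1.0, -0.0, -1.1]
finger_gap: 85.3
grip_force: 0.0
```

Emit:
{"op": "arm_command", "data": {
  "increments": [
    {"rx": 0, "ry": 0, "rz": 0, "dx": 0, "dy": 0, "dz": 0, "gripper": 100},
    {"rx": 0, "ry": 0, "rz": 0, "dx": 0, "dy": 0, "dz": 0, "gripper": 100},
    {"rx": 0, "ry": 0, "rz": 0, "dx": 0, "dy": 0, "dz": 0, "gripper": 100}
  ]
}}

```text
clock: 21.38
tool_pos: [448.8, 108.6, 260.5]
eef_rot: [-0.001, 0.819, 0.574, -0.0]
ft_force: [-0.4, 0.3, 0.3]
finger_gap: 85.2
grip_force: 0.0
```

```bash
python3 hold.py; python3 - <<'E'
from h import *
c=cap("top");W=cloud(c)
m=(abs(W[...,2]-69.5)<6)&(np.hypot(W[...,0]-507,W[...,1]+118)<60);p=W[m];print("barrel",m.sum(),cv2.minAreaRect(p[:,:2].astype(np.float32)))
E
```

```text
21.375 [448.8 108.6 260.5] [-0.001  0.819  0.574 -0.   ] [ 0.24  0.18 -0.67  2.    0.13  1.   -0.84]
square_key_head 0.82 320 48 [488.1 213.8  85. ]
round_key_head 0.9 322 159 [459.4 129.2  83. ]
key_holder 0.57 321 107 [473.4 170.2   0. ]
heads [313  17  14  56 735] ((487.5278015136719, 213.8052520751953), (37.795860290527344, 9.922364234924316), 70.48580169677734) [487.7 213.7 102.4] [102.7 104.5]
heads [315 144  12  36 413] ((457.6823425292969, 128.4088134765625), (30.309934616088867, 9.460087776184082), 70.41741180419922) [458.2 129.8  97.3] [ 98.2 101. ]
collar [ 302   18   36   72 1667] ((487.65130615234375, 213.97312927246094), (59.469303131103516, 31.883350372314453), 70.60931396484375) [487.  212.3  49.3] [49.2 50.7]
collar [ 304  123   34   62 1422] ((457.8685607910156, 129.02711486816406), (59.6622314453125, 31.840240478515625), 69.83142852783203) [458.6 131.5  49.2] [49.2 50.7]
holder [ 290    0   63  224 8175] ((468.6091003417969, 158.4724578857422), (207.95761108398438, 56.1092414855957), 69.99635314941406) [471.5 165.2  44.2] [44.2 45.7]
barrel 377 ((508.02960205078125, -119.82798767089844), (46.25345230102539, 70.58855438232422), 22.80225372314453)
```

View pics/w3.png

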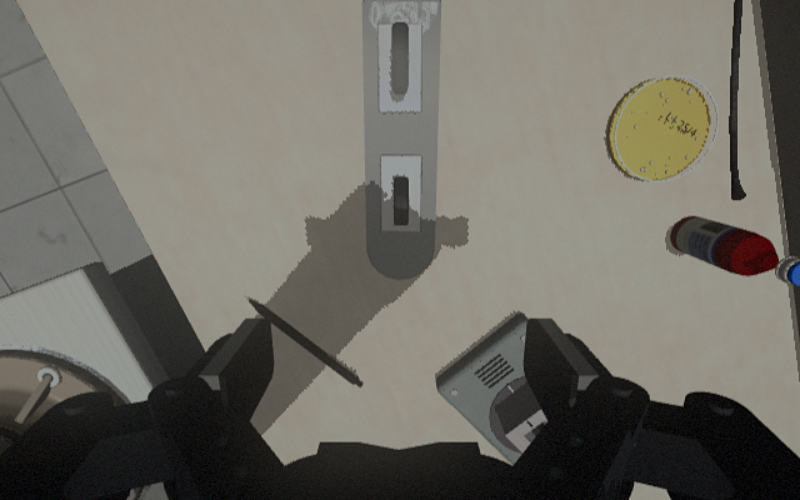

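The square key is back in its pocket, at view pixel (400,62), with head top at 102.7 and collar at 49.2, the same heights as before. The round key at (400,200) has not moved, and the barrel is home at 22.8°.

```bash
python3 -c "from cell import *; print(job_done())"
```

```text
the job is handed in; nothing more can be done
None
```

The job is done and handed in at about 21 s: I turned the square key to its stop in the larger barrel and back home, then reseated it in its own pocket; the round key was not moved.

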